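# Open the condiment box to its lid stop and put the salt shaker away

### The arm

A 7-joint arm with a two-finger parallel gripper is mounted at the origin on a cart in front of the work surface, level with it; the furniture and walls round the work are solid. World frame = base frame: x ahead of the robot, y to its left, z up, the work surface at z = 0. Lengths are in m, angles in rad, forces in N, time in s.
With the tool pointing down it reaches from about 0.4 to 0.85 m from the base axis. Payload 4.5 kg.
Tool frame: the origin (TCP) lies at the very end of the fingers, on their centre line; the grasp point (between the pads) lies 19 mm behind it; x points along the fingers, z is the direction in which the jaws open and shut, and the axes are right-handed (so a half turn about x gives the same grasp; the last joint's range is limited). The gripper opens to 88 mm and grips with 3 to 60 N. Pads are 18 mm wide; open, the fingers measure 123 mm over their backs; the gripper's body (75 mm by 187 mm) begins 45 mm behind the grasp point.
Start: joints at [1.354, 0.689, -0.195, 1.565, 0.157, 0.902, -0.215], TCP at [0.155, -0.605, 0.239] pointing down, gripper open.
Joint ranges: [-3.01, 3.01], [-0.46, 2.08], [-1.47, 1.51], [0.13, 2.56], [-1, 4.14], [0.04, 2.09], [-2.66, 2.66]. Speed limits (rad/s): [2.57, 2.57, 3.14, 3.14, 3.14, 3.14, 3.14].

### API

Orientations are given as a unit quaternion [w, x, y, z].
In Python, from plant import get_obs, camera, calibration, close_job gives the robot as it stands.
- The arm moves only by the tool step_arm, never from a script. Its argument "moves" is a list of rows, each a list of 5 numbers: the opening in per cent of the stroke, from 0 (shut) to 100 (fully open), then the shift along the world's x, y, z in cm, then the turn about the world's z in rad. In form: [[grip, tx, ty, tz, turn], ...]. A call has 1 to 8 rows; each row shifts and turns the pose as measured when the row begins; what a row does not reach is not made up. A row lasts 1/10 s, in which the tool goes at most 50 mm and 8.59 degrees, less where a joint would pass 70% of its speed; a pose out of reach is approached as far as the arm can. A call with a gripper value outside its range is refused whole. The fingers move at their own pace and stop on an object; the grip force is fixed at half the most. Time passes only in rows, so rows that do not move let the fingers close. It gives the time, the measured TCP pose, the force and the opening at its end, in the units of the state.
- get_obs(): the state, without advancing time (a new reading comes with each control period).
- camera(name): name is "scene" or "top" or "wrist"; returns (picture, depth): 480x640x3 uint8, red, green, blue; 480x640 float32, m along the optical axis (not along the pixel's ray), 0 where there is no reading.
- calibration(name): a dict with "K" (3x3 intrinsics, pixels), "R" (3x3) and "t" (3): a world point X has camera coordinates R X + t. Camera axes: x right, y down, z forward; pixel columns grow to the right and rows downward; lengths in m; the calibration is good to about 2 mm. A picture is of the moment at which its call begins: read the wrist's pose just before it. calibration takes no time and is no camera call; for the wrist camera it gives the pose at the moment of the call.
- close_job(): hands the job in, once; it reports no verdict.
The state is a dict: "t": time; "joints": joint angles; "joint_vel": joint speeds; "tau": joint torques, N m; "eef_pos": TCP position; "tool_rot": TCP orientation; "wrist_force": force on the tool from outside, world axes, zero at the start; "ft_torque": the same for the moment, N m; "opening": finger opening in m.
Only numpy, scipy, OpenCV 4.12 (cv2) and the standard library are available. Lean on these libraries where they do the work, as an engineer would, in place of code of your own. Each camera call takes 0.05 s, during which the arm holds its last target. There are 200 camera calls.

### The job

The wooden condiment box on the worktop was left half open. Swing its lid back until you feel it come up against the rubber bar behind it and press it gently home, so that it stays leaning on the bar (do not force it), then stand the salt shaker upright in the round holder inside the box, right down on the floor of the box, setting it down rather than dropping it. Do not knock the cup in the box or the loose things around it.

Things in the scene. Friction and masses are not known exactly. Their poses are not given: they have to be found in the camera images.
- chest: Open-topped light wood box, fixed to the worktop, 150 mm deep (its x) by 240 mm wide (its y), rim 103 mm above the worktop, walls 7 mm, inner floor 11 mm above the worktop. Origin: centre of its underside on the worktop; x points from the front wall to the hinge side (away from the robot), y to the left, z up.
- chest_lid (a joint): Angle of the lid in rad: 0 shut, growing as it swings up and back; 1.57 is upright. It starts half open (0.45 to 0.7). The hinge is stiff, so the lid stays where it is left (about 2 N at the front edge moves it). Where it meets its stop is set differently every time, between about 1.6 and 2.0, and must be felt.
- chest_hinge (a point): Centre of the hinge line, along the top of the box's rear wall: 75 mm behind the box's origin, 103 mm up. The line runs along the box's y. Turns with the box, not with the lid.
- lid_edge (a point): Middle of the lid's free front edge, on its under side, 157 mm from the hinge line. The lid is a flat light wood board 157 mm long, 244 mm wide, 10 mm thick (above its under side), 0.3 kg. Axes: x along it from edge to hinge, y along the hinge, z out of its upper side. Half open, a finger can reach under the edge from the robot's side and push it up and back.
- lid_stop: Lid stop: two steel rails behind the box with a clamped carriage and a black rubber bar across (16 mm thick, 85 mm above the hinge line) on which the open lid leans. Origin: middle of the box's rear wall, 75 mm up, fixed to the box; the carriage is clamped anywhere along 36 mm, so this pose does not tell where the bar is. The bar is sprung, 2.5 N per mm; over 20 N on it is too much.
- shaker_mid (a point): Centre (half-way up) of the salt shaker: round, 44 mm across for its lower 74 mm, then a 34 mm wide top, 90 mm high in all, clear with a grey top, about 0.12 kg. It stands upright on the worktop to the right of the box; its z axis points to its top.
- holder_floor (a point): Centre of the round holder inside the box, at the level of the box floor: a dark wood ring fixed to the floor, 62 mm outside, 50 mm hole, 20 mm high. It stands 50 mm to the left or to the right of the box's middle, half-way between front and rear wall; the shaker's underside comes to rest at this point, so its centre ends 45 mm above it. A side wall of the box is 63 mm from this centre.
- cup_in_box: Small checked cup, 66 mm across, 53 mm high, upside down, loose on the box floor at the other side of the box, its centre 100 mm from the holder's. Origin: centre of its underside. Leave it.
- mill: Wooden pepper mill, 58 mm across, 170 mm high, loose on the worktop to the left of the box, near the back. Origin: centre of its underside. Leave it.
- spice: Spice jar with dark cap, 41 mm across, 105 mm high, loose on the worktop to the left of the box, near the back. Origin: centre of its underside. Leave it.
There are look-alikes about, which are no part of the job. Leave any green look-alike of the part that bears shaker_mid alone.

How it is judged:
On the way, in this order (a step that is already met when the one before it is completed fails the run):
1. the lid is pressed against the rubber bar of its stop (over 2 N) (contact force between chest_lid and lid_stop above 2 N), for 0.2 s.
2. the shaker stands in the holder on the box floor (horizontal distance between shaker_mid and holder_floor below 0.008 m and z of shaker_mid in the frame of holder_floor below 0.05 m and angle between shaker_mid's own z axis and vertical below 0.15 rad), for 0.2 s.
At the end, for the whole second after the job is handed in: The lid leans on the rubber bar of its stop (touching it with over 0.2 N), and the shaker stands at rest and upright (within 0.15 rad) in the holder, within 8 mm of its centre and its underside within 5 mm of the box floor (all of step 2 and contact force between chest_lid and lid_stop above 0.2 N and linear speed of shaker below 0.03 m/s).
It fails at once if the lid is forced: over 20 N on the rubber bar (contact force between chest_lid and lid_stop above 20 N).
It fails at once if the shaker is dropped (falls faster than 0.5 m/s, out of the fingers) (contact force between the fingers and shaker below 0.05 N and linear speed of shaker above 0.5 m/s).
It fails at once if the cup in the box is moved over 30 mm or tipped (distance of cup_in_box from where it was at the start of the episode above 0.03 m or angle between cup_in_box's own z axis and vertical above 0.4 rad).
It fails at once if the mill or the spice jar is moved over 30 mm (distance of any of mill, spice from where it was at the start of the episode above 0.03 m).
It also fails if it takes over 69 s, if anything falls off the work surface, if the arm or the gripper's body presses on something with over 40 N, if the wrist force passes 120 N, or if a joint passes its speed limit or range.

## Working session

There is one attempt and no reset: what is moved stays moved. The work goes in short steps, Python scripts to look and compute and a tool call to move; the robot and the scene stay as the last step left them, time stands still between calls to the robot, and variables do not carry over. Pictures are saved under pics/ and viewed, about 8 in all and at most 12, crops included, and the job is handed in when it is done.

Besides the shell and the picture viewer there is one more tool, called after "Request:" as name([rows], argument=value, ...), one row to a line, values as JSON. step_arm: Moves the arm, as the interface text tells. Its arguments: {"type":"object","properties":{"moves":{"type":"array"}},"required":["moves"]}

```bash
mkdir -p pics; python3 - <<'E'
from plant import *
import cv2,numpy as np
o=get_obs();print({k:np.round(v,3) for k,v in o.items()})
for n in("scene","top"):
    p,d=camera(n);c=calibration(n);np.savez(n+"0.npz",p=p,d=d,**c)
    cv2.imwrite(f"pics/{n}0.png",p[...,::-1]);print(n,c)
E
```

```text
{'t': np.float64(0.0), 'joints': array([ 1.354,  0.69 , -0.194,  1.566,  0.157,  0.902, -0.215]), 'joint_vel': array([ 0.   , -0.   , -0.001,  0.001,  0.   ,  0.001,  0.001]), 'tau': array([-0.0000e+00, -5.2757e+01, -1.2670e+00, -1.5343e+01, -5.3000e-02,
        7.0000e-03,  0.0000e+00]), 'eef_pos': array([ 0.155, -0.605,  0.238]), 'tool_rot': array([ 0.558,  0.434,  0.559, -0.433]), 'wrist_force': array([ 0.371, -0.375,  0.059]), 'ft_torque': array([-0.002,  0.014, -0.033]), 'opening': np.float64(0.088)}
scene {'K': array([[538.34958778,   0.        , 323.02799089],
       [  0.        , 538.34958778, 237.5317304 ],
       [  0.        ,   0.        ,   1.        ]]), 'R': array([[ 0.56090848, -0.8277695 ,  0.01339137],
       [-0.6704111 , -0.46365172, -0.57928926],
       [ 0.48572691,  0.31595054, -0.81501204]]), 't': array([-0.48774525,  0.32254951,  1.22677809])}
top {'K': array([[617.75544032,   0.        , 312.59715922],
       [  0.        , 617.75544032, 235.76981052],
       [  0.        ,   0.        ,   1.        ]]), 'R': array([[-0.35942459, -0.9331496 , -0.00676593],
       [-0.88238665,  0.34221349, -0.32292991],
       [ 0.30365731, -0.11009878, -0.9463987 ]]), 't': array([0.01436268, 0.58235523, 1.31084508])}
```

View pics/scene0.png

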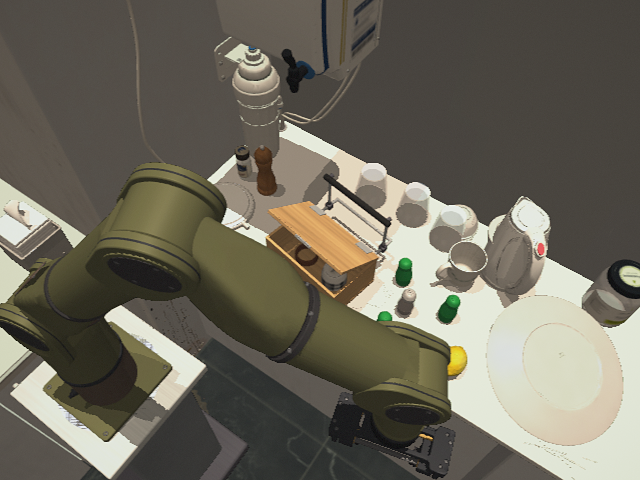

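View pics/top0.png

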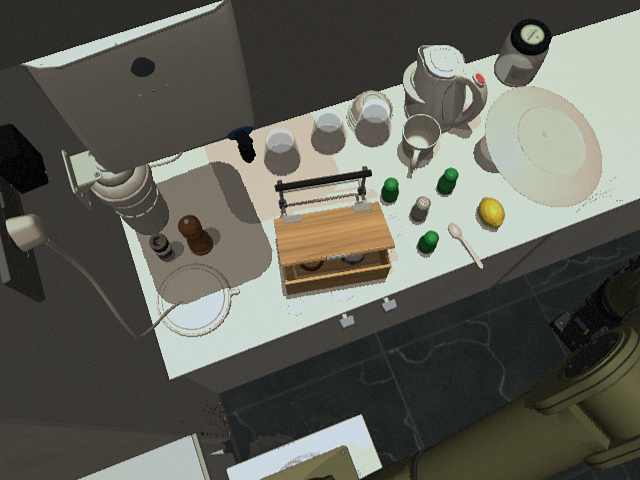

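Candidates for the shaker (top view): the clear one with a grey top at (421,208), and green look-alikes at (391,189), (447,180) and (428,241). I choose the grey one and check it in a close crop.

```bash
cat > h.py <<'E'
import numpy as np,cv2
def load(n): return np.load(n+".npz")
def ray(c,u,v):
    d=c['R'].T@np.linalg.inv(c['K'])@np.array([u,v,1.]); o=-c['R'].T@c['t']; return o,d
def onz(c,u,v,z):
    o,d=ray(c,u,v); return o+d*(z-o[2])/d[2]
def cloud(c):
    h,w=c['d'].shape; u,v=np.meshgrid(np.arange(w),np.arange(h)); d=c['d'].astype(float)
    q=np.stack([u,v,np.ones_like(u)],-1)@np.linalg.inv(c['K']).T*d[...,None]
    return (q-c['t'])@c['R']
def proj(c,X):
    q=c['K']@(c['R']@np.array(X)+c['t']); return q[:2]/q[2]
E
python3 - <<'E'
from h import *
c=load("top0");C=cloud(c)
for n,(u,v) in dict(grey=(421,202),g1=(391,183),g2=(449,173),g3=(429,236),lidfl=(277,262),lidfr=(394,248),lidbl=(277,222),lidbr=(383,206),rimfl=(285,290),rimfr=(390,277),barl=(280,187),barr=(369,173),table=(410,260),mill=(190,222),spice=(155,240)).items():
    print(n,np.round(C[v,u],3),c['d'][v,u])
im=c['p'][150:310,260:460,::-1];cv2.imwrite("pics/c1.png",cv2.resize(im,None,fx=3.75,fy=3.75,interpolation=cv2.INTER_CUBIC))
E
```

```text
grey [ 0.538 -0.464  0.086] 1.4442647
g1 [ 0.607 -0.417  0.088] 1.4578409
g2 [ 0.579 -0.553  0.094] 1.4582385
g3 [ 0.453 -0.445  0.091] 1.4111716
lidfl [ 0.547 -0.104  0.003] 1.4858358
lidfr [ 0.479 -0.38   0.001] 1.4972367
lidbl [ 0.6   -0.131  0.123] 1.3910207
lidbr [ 0.59  -0.399 -0.002] 1.535775
rimfl [ 0.477 -0.098 -0.003] 1.4692931
rimfr [ 0.414 -0.342  0.005] 1.46936
barl [ 0.646 -0.159  0.196] 1.3388766
barr [ 0.608 -0.353  0.193] 1.3518125
table [ 0.438 -0.405 -0.002] 1.4904798
mill [0.655 0.05  0.16 ] 1.3531394
spice [0.667 0.141 0.1  ] 1.402847
```

View pics/c1.png

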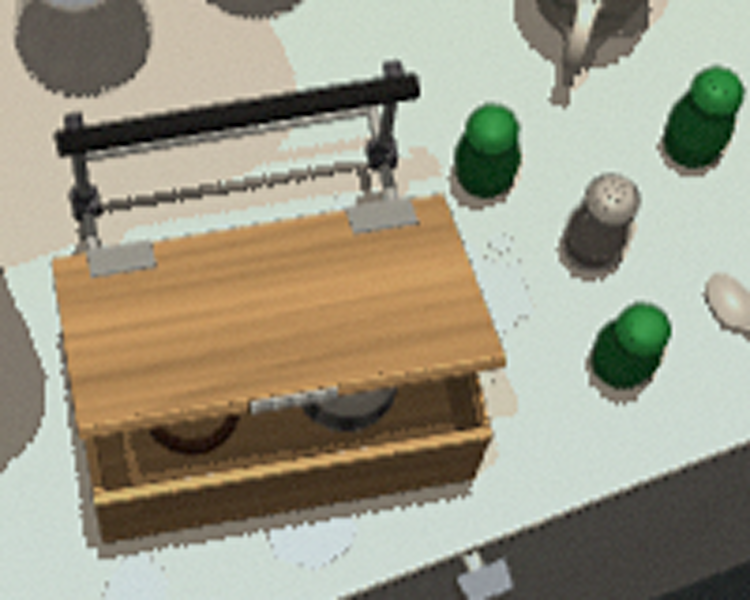

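```bash
python3 - <<'E'
from h import *
c=load("top0");C=cloud(c)
px=lambda u,v:(u/3.75+260-.4,v/3.75+150-.4)
a=onz(c,*px(97,502),.103);b=onz(c,*px(490,436),.103)
print("rim",a,b,np.linalg.norm(a-b))
a2=onz(c,*px(100,545),0);b2=onz(c,*px(470,491),0);print("foot",a2,b2,np.linalg.norm(a2-b2))
# lid plane
poly=np.array([px(*p) for p in[(75,285),(440,225),(480,350),(100,400)]]).astype(np.int32)
m=np.zeros(c['d'].shape,np.uint8);cv2.fillPoly(m,[poly],1)
P=C[m>0];P=P[(P[:,2]>.09)&(P[:,2]<.25)]
for _ in range(3):
    q=P.mean(0);n=np.linalg.svd(P-q,full_matrices=False)[2][2];n*=np.sign(n[2]);r=(P-q)@n;P=P[abs(r)<.006]
print("lid n",n,len(P),r.std(),"angle",np.arccos(n[2]),"hdir",n[:2]/np.linalg.norm(n[:2]))
for p in [(55,262),(443,195),(505,362),(80,432)]:
    o,d=ray(c,*px(*p));print("lidcorner",o+d*((q-o)@n)/(d@n))
B=C.reshape(-1,3);col=c['p'].reshape(-1,3)
k=(B[:,2]>.16)&(B[:,2]<.215)&(col.max(1)<60)&(abs(B[:,0]-.63)<.07)&(abs(B[:,1]+.25)<.15)
print("bar",k.sum(),B[k].min(0),B[k].max(0),B[k].mean(0)); yy=np.polyfit(B[k][:,1],B[k][:,0],1);print(yy)
# shaker
for s in("top0","scene0"):
    cc=load(s);D=cloud(cc).reshape(-1,3)
    k=(D[:,2]>.078)&(D[:,2]<.1)&(abs(D[:,0]-.53)<.05)&(abs(D[:,1]+.47)<.05)&(np.ptp(cc['p'].reshape(-1,3).astype(int),axis=1)<50)
    print(s,"shaker top",k.sum(),D[k].mean(0),D[k].min(0),D[k].max(0))
print("top z.09",onz(c,*px(613,193),.09),"foot centre",onz(c,*px(592,250),.01))
for nm,p in [('ring',(196,430)),('cup',(350,410))]: print(nm,onz(c,*px(*p),.03))
E
```

```text
rim [ 0.4640915  -0.09985509  0.103     ] [ 0.41762561 -0.33170438  0.103     ] 0.23645966658992743
foot [ 0.46384553 -0.09647617  0.        ] [ 0.41189634 -0.32797593  0.        ] 0.23725693934715467
lid n [ 0.51335772 -0.10134613  0.85216947] 3415 0.0017374076842403205 angle 0.5506788993965286 hdir [ 0.98106476 -0.19367998]
lidcorner [ 0.61050897 -0.12738993  0.11472279]
lidcorner [ 0.56628001 -0.36350058  0.11328691]
lidcorner [ 0.43304269 -0.33602719  0.19681809]
lidcorner [ 0.48085772 -0.10079903  0.19598874]
bar 597 [ 0.6043788  -0.35723897  0.16282121] [ 0.6625385  -0.14903638  0.20197196] [ 0.62846962 -0.25202567  0.19365897]
[0.19944604 0.67873514]
top0 shaker top 146 [ 0.535832   -0.46775425  0.08574638] [ 0.52168056 -0.48595998  0.07819188] [ 0.55336413 -0.45172485  0.09342875]
scene0 shaker top 145 [ 0.53266629 -0.47240972  0.08626015] [ 0.5183296  -0.48844919  0.07834232] [ 0.5510936  -0.45458504  0.09502409]
top z.09 [ 0.537164   -0.46817961  0.09      ] foot centre [ 0.5303946  -0.46432243  0.01      ]
ring [ 0.50421036 -0.17719055  0.03      ]
cup [ 0.48140501 -0.27231333  0.03      ]
```

```bash
cat >> h.py <<'E'
EX=np.array([.981,-.195,0]);EY=np.array([.195,.981,0]);HG=np.array([.586,-.2445,.103])
def st():
    from plant import get_obs
    from scipy.spatial.transform import Rotation as Ro
    o=get_obs();R=Ro.from_quat(o['tool_rot'],scalar_first=True).as_matrix()
    e=o['eef_pos']-HG
    print('t',round(float(o['t']),2),'p',o['eef_pos'].round(4),'x',R[:,0].round(3),'z',R[:,2].round(3),'yaw_z',np.arctan2(R[1,2],R[0,2]).round(3),'F',o['wrist_force'].round(2),'open',round(float(o['opening']),4),'j',o['joints'].round(2),'box xyz',(e@EX).round(4),(e@EY).round(4),e[2].round(4))
E
python3 -c "
from h import *;st()"
```

```text
t 0.1 p [ 0.1549 -0.6049  0.238 ] x [-0.001  0.002 -1.   ] z [ 0.248 -0.969 -0.002] yaw_z -1.32 F [ 0.39 -0.64  0.41] open 0.0881 j [ 1.35  0.69 -0.19  1.57  0.16  0.9  -0.22] box xyz -0.3526 -0.4376 0.135
```

Request:
step_arm([
  [0,0,5,2,0],
  [0,0,5,0,0],
  [0,3,4,0,0],
  [0,3,4,0,0],
])

```text
t: 0.5
eef_pos: [0.2096, -0.4282, 0.2531]
tool_rot: [0.554, 0.437, 0.557, -0.438]
wrist_force: [0.3, -0.7, 1.0]
opening: 0.0584
```

Request:
step_arm([
  [0,3.5,3.5,0,-0.1],
  [0,3.5,3.5,0,-0.1],
  [0,3.5,3.5,0,-0.1],
  [0,3,3.5,0,-0.1],
  [0,3,3.5,0,-0.05],
  [0,2,3,0,0],
  [0,0,0,0,0],
])

```text
t: 1.2
eef_pos: [0.4013, -0.2081, 0.2524]
tool_rot: [0.438, 0.554, 0.444, -0.551]
wrist_force: [-0.5, -0.2, -1.2]
opening: 0.0021
```

```bash
python3 -c "
from h import *;st()"
```

```text
t 1.2 p [ 0.4013 -0.2081  0.2524] x [-0.001  0.009 -1.   ] z [-0.222 -0.975 -0.008] yaw_z -1.795 F [-0.53 -0.23 -1.21] open 0.0021 j [ 0.41  0.45 -0.04  2.05  0.02  0.65 -1.44] box xyz -0.1883 -0.0003 0.1494
```

Request:
step_arm([
  [0,0,0,-4,0.02],
  [0,0,0,-4,0],
  [0,0,0,-2,0],
  [0,2,-0.4,0,0],
  [0,1,-0.2,0,0],
  [0,0.5,-0.1,0,0],
])

```text
t: 1.8
eef_pos: [0.4356, -0.2166, 0.1487]
tool_rot: [0.445, 0.549, 0.45, -0.547]
wrist_force: [0.1, -0.5, 0.2]
opening: 0.0006
```

```bash
python3 - <<'E'
from h import *;st()
from plant import *
p,d=camera("scene");cv2.imwrite("pics/s1.png",cv2.resize(p[170:340,200:440,::-1],None,fx=3.3,fy=3.3))
E
```

```text
t 1.8 p [ 0.4356 -0.2166  0.1487] x [-0.002  0.007 -1.   ] z [-0.2   -0.98  -0.007] yaw_z -1.773 F [ 0.15 -0.52  0.22] open 0.0006 j [ 0.39  0.66 -0.04  2.06  0.04  0.42 -1.44] box xyz -0.153 -0.0019 0.0457
```

View pics/s1.png

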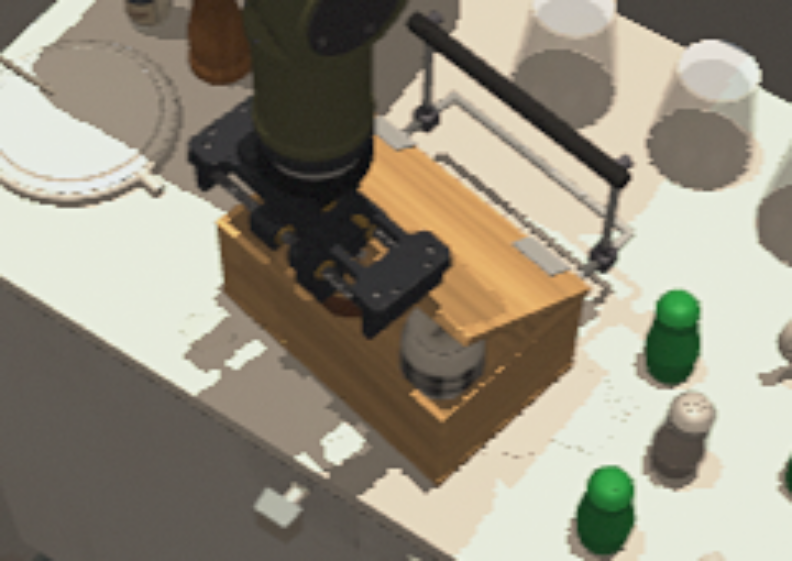

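Request:
step_arm([
  [0,0.5,-0.1,0,0],
  [0,0.5,-0.1,0,0],
  [0,0.3,-0.06,0.3,0],
  [0,0.4,-0.08,0.5,0],
])

```text
t: 2.25
eef_pos: [0.4489, -0.2198, 0.1577]
tool_rot: [-0.442, -0.548, -0.451, 0.549]
wrist_force: [-0.7, 1.3, -0.6]
opening: 0.0008
```

```bash
python3 -c "
from h import *;st()"
```

```text
t 2.25 p [ 0.4489 -0.2198  0.1577] x [-0.01   0.009 -1.   ] z [-0.202 -0.979 -0.007] yaw_z -1.774 F [-0.67  1.33 -0.63] open 0.0008 j [ 0.39  0.66 -0.04  2.01  0.04  0.48 -1.45] box xyz -0.1393 -0.0025 0.0547
```

Request:
step_arm([
  [0,0.9,-0.18,1.0,0],
  [0,0.8,-0.16,1.0,0],
  [0,0.9,-0.18,0.9,0],
  [0,0.9,-0.18,0.8,0],
])

```text
t: 2.65
eef_pos: [0.4843, -0.227, 0.1976]
tool_rot: [-0.442, -0.547, -0.451, 0.549]
wrist_force: [-1.3, -0.0, -1.0]
opening: 0.0001
```

```bash
python3 -c "
from h import *;st()"
```

```text
t 2.65 p [ 0.4843 -0.227   0.1976] x [-0.01   0.009 -1.   ] z [-0.202 -0.979 -0.007] yaw_z -1.774 F [-1.3  -0.03 -0.99] open 0.0001 j [ 0.38  0.63 -0.04  1.87  0.03  0.65 -1.45] box xyz -0.1032 -0.0026 0.0946
```

Request:
step_arm([
  [0,1.0,-0.2,0.7,0],
  [0,1.1,-0.22,0.6,0],
  [0,1.1,-0.22,0.5,0],
  [0,1.1,-0.22,0.4,0],
  [0,1.2,-0.24,0.3,0],
  [0,1.2,-0.24,0.2,0],
])

```text
t: 3.25
eef_pos: [0.5577, -0.2418, 0.2313]
tool_rot: [0.445, 0.55, 0.448, -0.547]
wrist_force: [0.1, 0.7, -0.5]
opening: 0.0006
```

```bash
python3 - <<'E'
from h import *;st()
from plant import *
p,d=camera("scene");cv2.imwrite("pics/s2.png",cv2.resize(p[130:310,200:440,::-1],None,fx=3.3,fy=3.3))
E
```

```text
t 3.25 p [ 0.5577 -0.2418  0.2313] x [ 0.001  0.006 -1.   ] z [-0.202 -0.979 -0.006] yaw_z -1.774 F [ 0.06  0.73 -0.54] open 0.0006 j [ 0.35  0.67 -0.03  1.63  0.02  0.84 -1.46] box xyz -0.0283 -0.0029 0.1283
```

View pics/s2.png

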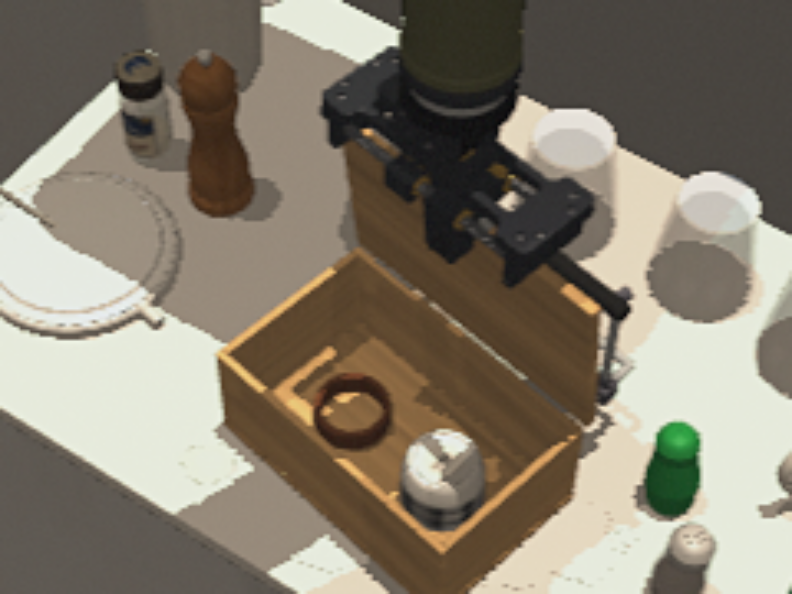

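Request:
step_arm([
  [0,1.0,-0.2,0,0],
  [0,1.0,-0.2,0,0],
  [0,0.6,-0.12,0,0],
  [0,0.5,-0.1,0,0],
  [0,0.4,-0.08,0,0],
  [0,0.4,-0.08,0,0],
])

```text
t: 3.9
eef_pos: [0.6015, -0.2502, 0.2339]
tool_rot: [0.448, 0.551, 0.446, -0.545]
wrist_force: [-0.6, 0.2, 0.3]
opening: 0.0003
```

```bash
python3 -c "
from h import *;st()"
```

```text
t 3.9 p [ 0.6015 -0.2502  0.2339] x [ 0.008  0.004 -1.   ] z [-0.201 -0.98  -0.005] yaw_z -1.773 F [-0.56  0.17  0.31] open 0.0003 j [ 0.34  0.72 -0.03  1.5   0.02  0.92 -1.46] box xyz 0.0163 -0.0026 0.1309
```

Request:
step_arm([
  [0,0.25,-0.05,0,0],
  [0,0.25,-0.05,0,0],
  [0,0.2,-0.04,0,0],
])

```text
t: 4.2
eef_pos: [0.609, -0.2518, 0.234]
tool_rot: [0.448, 0.551, 0.446, -0.545]
wrist_force: [-0.1, 0.5, 0.3]
opening: 0.0004
```

```bash
python3 - <<'E'
from h import *;st()
from plant import *
for n in("scene","top"):
    p,d=camera(n);np.savez(n+"1.npz",p=p,d=d,**calibration(n))
c=load("top1");C=cloud(c).reshape(-1,3);e=C-HG;x=e@EX;y=e@EY;z=e[:,2]
col=c['p'].reshape(-1,3).astype(int)
wood=(col[:,0]-col[:,2]>35)
k=wood&(z>.03)&(z<.2)&(abs(y)<.13)&(abs(x)<.1)
print(k.sum(),np.percentile(x[k],[2,50,98]),np.percentile(z[k],[2,50,98]))
k2=(col.max(1)<70)&(z>.06)&(z<.11)&(abs(y)<.13)&(abs(x-.04)<.04)
print("bar",k2.sum(),np.percentile(x[k2],[2,50,98]),np.percentile(z[k2],[2,50,98]))
for s in("top1",):
    im=load(s)['p'][140:310,250:430,::-1];cv2.imwrite("pics/t2.png",cv2.resize(im,None,fx=3.5,fy=3.5,interpolation=cv2.INTER_CUBIC))
E
```

```text
t 4.2 p [ 0.609  -0.2518  0.234 ] x [ 0.008  0.004 -1.   ] z [-0.201 -0.98  -0.005] yaw_z -1.773 F [-0.08  0.52  0.31] open 0.0004 j [ 0.34  0.74 -0.03  1.47  0.01  0.93 -1.46] box xyz 0.024 -0.0027 0.131
864 [0.00998499 0.02725943 0.0481071 ] [0.03336081 0.09491119 0.1519596 ]
bar 5 [0.01881988 0.02356678 0.03069584] [0.06343191 0.07569835 0.10360319]
```

View pics/t2.png

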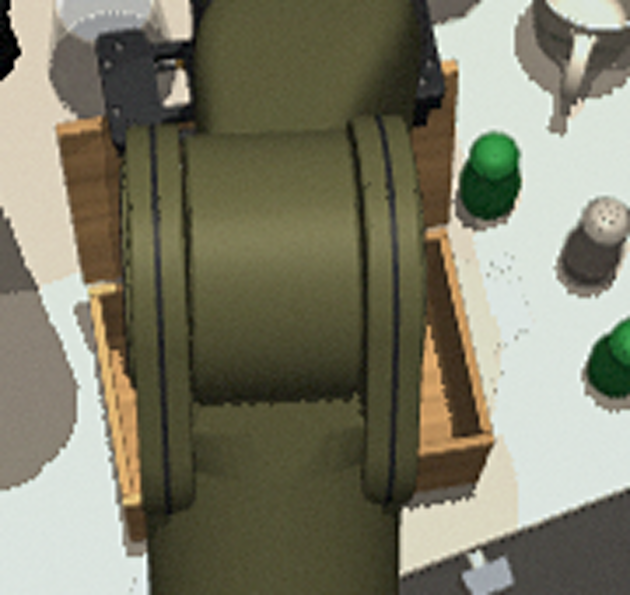

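Request:
step_arm([
  [0,0.2,-0.04,0,0],
  [0,0.2,-0.04,0,0],
])

```text
t: 4.5
eef_pos: [0.613, -0.2526, 0.234]
tool_rot: [0.448, 0.551, 0.446, -0.545]
wrist_force: [-0.4, -0.7, 0.2]
opening: 0.0004
```

Request:
step_arm([
  [0,0.2,-0.04,0,0],
  [0,0.2,-0.04,0,0],
])

```text
t: 4.7
eef_pos: [0.6163, -0.2533, 0.2337]
tool_rot: [0.447, 0.55, 0.447, -0.546]
wrist_force: [-2.5, 0.2, -0.5]
opening: 0.0004
```

Request:
step_arm([
  [0,0.2,-0.04,0,0],
])

```text
t: 4.8
eef_pos: [0.6172, -0.2535, 0.2333]
tool_rot: [0.446, 0.55, 0.448, -0.546]
wrist_force: [-4.1, 1.4, 0.1]
opening: 0.0009
```

Request:
step_arm([
  [0,0.2,-0.04,0,0],
])

```text
t: 4.9
eef_pos: [0.618, -0.2537, 0.233]
tool_rot: [0.445, 0.549, 0.449, -0.547]
wrist_force: [-4.3, 1.0, 2.4]
opening: 0.0004
```

Request:
step_arm([
  [0,0.25,-0.05,0,0],
])

```text
t: 5.0
eef_pos: [0.619, -0.2539, 0.2327]
tool_rot: [0.444, 0.548, 0.45, -0.548]
wrist_force: [-6.8, 2.6, 3.3]
opening: 0.0008
```

Request:
step_arm([
  [0,0.25,-0.05,0,0],
])

```text
t: 5.1
eef_pos: [0.6196, -0.254, 0.2325]
tool_rot: [-0.442, -0.547, -0.451, 0.549]
wrist_force: [-7.5, 2.7, 3.9]
opening: 0.0004
```

Request:
step_arm([
  [0,0.25,-0.05,0,0],
  [0,0.2,-0.04,0,0],
  [0,0.2,-0.04,0,0],
])

```text
t: 5.4
eef_pos: [0.6201, -0.2541, 0.2324]
tool_rot: [-0.438, -0.544, -0.455, 0.552]
wrist_force: [-6.7, 2.0, 3.9]
opening: 0.0005
```

```bash
python3 -c "
from h import *;st()"
```

```text
t 5.4 p [ 0.6201 -0.2541  0.2324] x [-0.024  0.012 -1.   ] z [-0.203 -0.979 -0.007] yaw_z -1.775 F [-6.68  2.02  3.88] open 0.0005 j [ 0.33  0.77 -0.02  1.4   0.01  1.   -1.47] box xyz 0.0353 -0.0027 0.1294
```

Request:
step_arm([
  [0,-1.0,0.2,0,0],
  [0,-2.0,0.4,0,0],
  [0,-4,0.8,0,0],
  [30,-4,-2,1,0],
  [55,-1,-4.5,1,0],
  [55,0,-5,0,0],
  [55,0,-5,0,0],
  [55,0,-4,0,0],
])

```text
t: 6.2
eef_pos: [0.5048, -0.4426, 0.256]
tool_rot: [0.447, 0.546, 0.455, -0.543]
wrist_force: [0.2, -0.4, 0.3]
opening: 0.0382
```

```bash
python3 - <<'E'
from h import *;st()
from plant import *
for n in("scene","top","wrist"):
    c=calibration(n);p,d=camera(n);np.savez(n+"2.npz",p=p,d=d,**c)
    if n=="wrist": cv2.imwrite("pics/w1.png",p[...,::-1])
c=load("top2");C=cloud(c).reshape(-1,3);e=C-HG;x=e@EX;y=e@EY;z=e[:,2]
col=c['p'].reshape(-1,3).astype(int);wood=(col[:,0]-col[:,2]>35)
k=wood&(z>.02)&(z<.2)&(abs(y)<.11)&(abs(x)<.1)
f=np.polyfit(z[k],x[k],1);print("lid lean",k.sum(),f,1.5708+np.arctan(f[0]))
E
```

```text
t 6.2 p [ 0.5048 -0.4426  0.256 ] x [-0.005  0.011 -1.   ] z [-0.186 -0.982 -0.01 ] yaw_z -1.758 F [ 0.22 -0.4   0.31] open 0.0382 j [ 0.68  0.74 -0.05  1.38  0.03  1.03 -1.13] box xyz -0.041 -0.2102 0.153
lid lean 4354 [0.32417889 0.00119945] 1.884289052194692
```

View pics/w1.png

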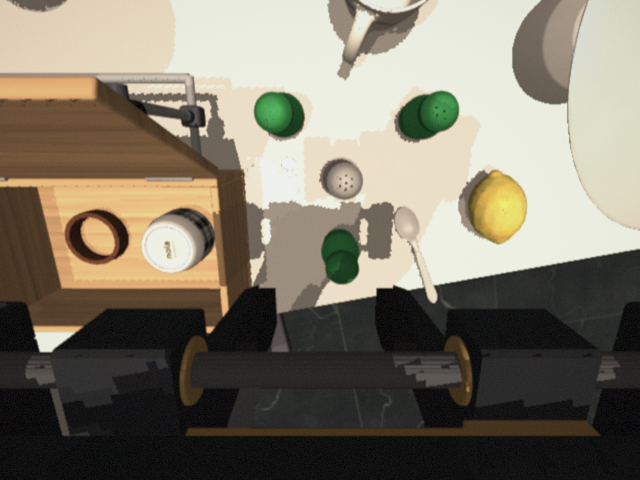

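```bash
python3 - <<'E'
from h import *
# ring: dark reddish mask -> outer ellipse; shaker: depth mask
for n in("wrist2","top2","scene2"):
    c=load(n);C=cloud(c);p=c['p'].astype(int);u0=proj(c,[.522,-.181,.03])
    vv,uu=np.mgrid[:480,:640];near=np.hypot(uu-u0[0],vv-u0[1])<60
    m=(near&(p[...,0]<120)&(p[...,0]-p[...,2]>18)&(p[...,0]>1.6*p[...,1])).astype(np.uint8)
    X=C[(m>0)&(abs(C[...,2]-.031)<.006)]
    print(n,"pred",u0.round(0),m.sum(),"ring top pts",len(X))
    if len(X)>20:
        A=np.c_[2*X[:,:2],np.ones(len(X))];s=np.linalg.lstsq(A,(X[:,:2]**2).sum(1),rcond=None)[0]
        print("  circle",s[:2],np.sqrt(s[2]+s[:2]@s[:2]), "mid", (X.min(0)+X.max(0))/2)
    k=(m>0)
    if k.sum()>20:
        cs=cv2.findContours(m,cv2.RETR_EXTERNAL,cv2.CHAIN_APPROX_NONE)[0];cc=max(cs,key=cv2.contourArea)
        if len(cc)>5: el=cv2.fitEllipse(cc);print("  ell",el,onz(c,*el[0],.029))
    S=(C[...,2]>.082)&(C[...,2]<.1)&(np.hypot(C[...,0]-.535,C[...,1]+.468)<.035)
    if S.any():
        cs=cv2.findContours(S.astype(np.uint8),0,cv2.CHAIN_APPROX_NONE)[0];cc=max(cs,key=cv2.contourArea)
        el=cv2.minEnclosingCircle(cc);print("  shaker",S.sum(),el,onz(c,*el[0],.088),C[S].mean(0))
E
```

```text
wrist2 pred [ 92. 239.] 1093 ring top pts 687
  circle [ 0.52257311 -0.18383451] 0.027592839088154436 mid [ 0.52350019 -0.18244558  0.02938204]
  ell ((96.19861602783203, 235.9158172607422), (49.66514587402344, 59.10026550292969), 101.42296600341797) [ 0.52415728 -0.18647692  0.029     ]
  shaker 848 ((344.4040222167969, 181.54025268554688), 16.808155059814453) [ 0.53694497 -0.47024083  0.088     ] [ 0.53659571 -0.47026212  0.08694364]
top2 pred [311. 257.] 155 ring top pts 115
  circle [ 0.52110126 -0.18038491] 0.027957906255789707 mid [ 0.52187693 -0.18083037  0.0310674 ]
  ell ((310.6122131347656, 257.6390380859375), (23.764375686645508, 24.7391357421875), 68.44595336914062) [ 0.52077836 -0.18037663  0.029     ]
scene2 pred [306. 253.] 107 ring top pts 73
  circle [ 0.52136114 -0.18390058] 0.02768418543595004 mid [ 0.52181237 -0.18417813  0.03087924]
  ell ((310.6237487792969, 254.2661590576172), (11.991127967834473, 16.980371475219727), 9.233951568603516) [ 0.52536814 -0.1938742   0.029     ]
  shaker 115 ((409.5, 294.5), 6.670932292938232) [ 0.53227118 -0.4724647   0.088     ] [ 0.53465523 -0.47262785  0.08730247]
```

Request:
step_arm([
  [70,3.1,-2.7,0,0],
  [70,0,0,-5,0],
  [70,0,0,-5,0],
  [70,0,0,-2,0],
])

```text
t: 6.75
eef_pos: [0.5439, -0.4681, 0.1395]
tool_rot: [0.452, 0.548, 0.451, -0.54]
wrist_force: [0.2, 0.9, 0.1]
opening: 0.0617
```

```bash
python3 - <<'E'
from h import *;st()
from plant import *
c=calibration("wrist");p,d=camera("wrist");np.savez("wrist3.npz",p=p,d=d,**c)
c=load("wrist3");C=cloud(c)
S=(C[...,2]>.080)&(C[...,2]<.1)&(np.hypot(C[...,0]-.536,C[...,1]+.470)<.035)
cs=cv2.findContours(S.astype(np.uint8),0,cv2.CHAIN_APPROX_NONE)[0];cc=max(cs,key=cv2.contourArea)
el=cv2.minEnclosingCircle(cc);print(S.sum(),el,onz(c,*el[0],.088),C[S].mean(0),C[S].min(0),C[S].max(0))
E
```

```text
t 6.75 p [ 0.5439 -0.4681  0.1395] x [ 0.009  0.006 -1.   ] z [-0.185 -0.983 -0.008] yaw_z -1.757 F [0.21 0.92 0.1 ] open 0.0617 j [ 0.68  0.92 -0.05  1.34  0.04  0.88 -1.14] box xyz 0.0023 -0.2276 0.0365
1853 ((333.0857849121094, 273.6914367675781), 25.284122467041016) [ 0.53938513 -0.47106204  0.088     ] [ 0.53842529 -0.47081983  0.08625038] [ 0.52047027 -0.48667545  0.08000871] [ 0.55273808 -0.45458879  0.09110098]
```

Request:
step_arm([
  [70,-0.65,-0.25,-1,0],
  [70,0,0,-3,0],
  [70,0,0,-3,0],
  [70,0,0,-2,0],
  [70,0,0,-0.7,0],
])

```text
t: 7.3
eef_pos: [0.5418, -0.4679, 0.043]
tool_rot: [0.456, 0.549, 0.45, -0.537]
wrist_force: [-0.3, -0.3, -0.3]
opening: 0.0617
```

```bash
python3 -c "
from h import *;st()"
```

```text
t 7.3 p [ 0.5418 -0.4679  0.043 ] x [ 0.018  0.004 -1.   ] z [-0.179 -0.984 -0.007] yaw_z -1.751 F [-0.25 -0.28 -0.32] open 0.0617 j [ 0.68  1.04 -0.05  1.39  0.05  0.7  -1.14] box xyz 0.0002 -0.2278 -0.06
```

Request:
step_arm([
  [70,-0.5,-0.25,0,0],
  [70,0,0,0,0],
])

```text
t: 7.5
eef_pos: [0.5371, -0.4709, 0.0445]
tool_rot: [0.457, 0.549, 0.45, -0.537]
wrist_force: [-0.3, -1.3, 0.7]
opening: 0.0617
```

Request:
step_arm([
  [0,0,0,-0.1,0],
  [0,0,0,0,0],
  [0,0,0,0,0],
  [0,0,0,0,0],
  [0,0,0,0,0],
])

```text
t: 8.0
eef_pos: [0.5393, -0.4726, 0.0482]
tool_rot: [0.459, 0.549, 0.447, -0.536]
wrist_force: [0.1, 0.1, -1.0]
opening: 0.0356
```

```bash
python3 -c "
from h import *;st()"
```

```text
t 8.0 p [ 0.5393 -0.4726  0.0482] x [ 0.025 -0.001 -1.   ] z [-0.179 -0.984 -0.003] yaw_z -1.751 F [ 0.06  0.13 -0.98] open 0.0356 j [ 0.69  1.03 -0.05  1.4   0.05  0.69 -1.13] box xyz -0.0014 -0.2329 -0.0548
```

Request:
step_arm([
  [0,0,0,0,0],
  [0,0,0,0,0],
])

```text
t: 8.2
eef_pos: [0.5391, -0.4724, 0.0479]
tool_rot: [0.459, 0.549, 0.447, -0.536]
wrist_force: [0.7, 0.1, -1.5]
opening: 0.0356
```

```bash
python3 - <<'E'
from h import *;st()
from plant import *
for n in("wrist","scene"):
    c=calibration(n);p,d=camera(n);np.savez(n+"4.npz",p=p,d=d,**c)
a=load("wrist4")['p'][200:480,120:520,::-1];b=load("scene4")['p'][200:370,330:530,::-1]
cv2.imwrite("pics/w2.png",np.hstack([cv2.resize(a,(420,294)),cv2.resize(b,(346,294))]))
E
```

```text
t 8.2 p [ 0.5391 -0.4724  0.0479] x [ 0.025 -0.001 -1.   ] z [-0.179 -0.984 -0.003] yaw_z -1.75 F [ 0.67  0.11 -1.45] open 0.0356 j [ 0.69  1.03 -0.05  1.4   0.05  0.69 -1.13] box xyz -0.0016 -0.2327 -0.0551
```

View pics/w2.png

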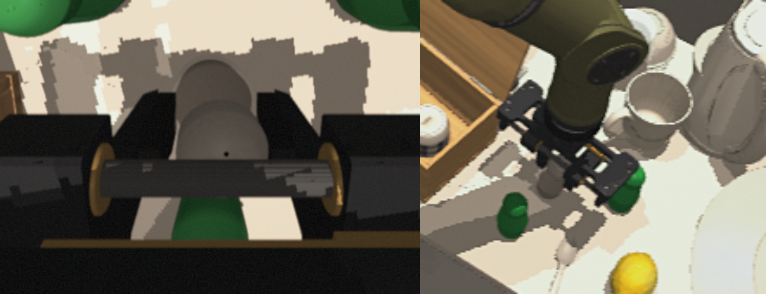

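Request:
step_arm([
  [70,0,0,0,0],
  [70,0,0,0,0],
  [70,0,0,0,0],
  [70,0,0,0,0],
])

```text
t: 8.7
eef_pos: [0.5395, -0.4727, 0.0483]
tool_rot: [0.459, 0.549, 0.447, -0.536]
wrist_force: [-0.0, 0.3, 0.1]
opening: 0.0609
```

```bash
cat > sh.py <<'E'
from h import *;st()
from plant import *
def meas(n,ctr):
    c=calibration(n);p,d=camera(n);np.savez("l_"+n+".npz",p=p,d=d,**c);c=load("l_"+n);C=cloud(c)
    col=c['p'].astype(int)
    g=(np.ptp(col,axis=2)<45)&(col.max(2)>55)
    N=(np.hypot(C[...,0]-ctr[0],C[...,1]-ctr[1])<.03)&g
    for lo,hi in((.03,.045),(.045,.06),(.06,.072),(.076,.083),(.083,.12)):
        S=N&(C[...,2]>lo)&(C[...,2]<hi)
        if S.sum()>5: print(n,lo,S.sum(),"min",C[S].min(0).round(4),"max",C[S].max(0).round(4),"med",np.median(C[S],0).round(4))
meas("wrist",(.537,-.471));meas("scene",(.537,-.471))
E
python3 sh.py
```

```text
t 8.7 p [ 0.5395 -0.4727  0.0483] x [ 0.025 -0.002 -1.   ] z [-0.179 -0.984 -0.003] yaw_z -1.751 F [-0.03  0.28  0.06] open 0.0609 j [ 0.69  1.03 -0.05  1.39  0.05  0.69 -1.13] box xyz -0.0011 -0.2329 -0.0547
wrist 0.03 1139 min [ 0.5335 -0.4895  0.03  ] max [ 0.5565 -0.4473  0.045 ] med [ 0.5524 -0.4713  0.0382]
wrist 0.045 1378 min [ 0.5299 -0.4878  0.045 ] max [ 0.5546 -0.4412  0.06  ] med [ 0.5504 -0.4713  0.0526]
wrist 0.06 739 min [ 0.5369 -0.4864  0.06  ] max [ 0.5528 -0.4533  0.072 ] med [ 0.5504 -0.4718  0.0646]
wrist 0.076 1452 min [ 0.5316 -0.4872  0.076 ] max [ 0.5535 -0.4536  0.083 ] med [ 0.5486 -0.4733  0.08  ]
wrist 0.083 1843 min [ 0.5224 -0.4846  0.083 ] max [ 0.5516 -0.4562  0.0899] med [ 0.5446 -0.4719  0.0863]
scene 0.03 71 min [ 0.5125 -0.4904  0.03  ] max [ 0.5393 -0.4485  0.0447] med [ 0.5207 -0.4748  0.0385]
scene 0.045 73 min [ 0.5146 -0.4903  0.0455] max [ 0.5495 -0.4411  0.0598] med [ 0.5229 -0.4716  0.0511]
scene 0.06 46 min [ 0.5168 -0.4884  0.0601] max [ 0.5366 -0.4544  0.0718] med [ 0.5227 -0.4723  0.064 ]
scene 0.076 38 min [ 0.5181 -0.4878  0.0762] max [ 0.5477 -0.4543  0.083 ] med [ 0.5243 -0.4739  0.0801]
scene 0.083 59 min [ 0.522  -0.485   0.0834] max [ 0.5462 -0.4565  0.0941] med [ 0.529  -0.4711  0.0877]
```

Request:
step_arm([
  [70,-0.3,0.2,-0.5,0],
  [40,0,0,0,0],
  [0,0,0,0,0],
  [0,0,0,0,0],
  [0,0,0,0,0],
  [0,0,0,0,0],
])

```text
t: 9.4
eef_pos: [0.536, -0.4704, 0.0427]
tool_rot: [0.459, 0.549, 0.447, -0.536]
wrist_force: [0.3, -0.5, 0.0]
opening: 0.037
```

```bash
python3 -c "
from h import *;st()"
```

```text
t 9.4 p [ 0.536  -0.4704  0.0427] x [ 0.025 -0.001 -1.   ] z [-0.179 -0.984 -0.003] yaw_z -1.751 F [ 0.33 -0.52  0.01] open 0.037 j [ 0.69  1.04 -0.05  1.41  0.05  0.68 -1.13] box xyz -0.005 -0.2313 -0.0603
```

Request:
step_arm([
  [0,0,0,2,0],
  [0,-1,-0.5,4,0],
  [0,-2.5,0,4,0],
  [0,-2,0.5,4,0],
  [0,0,2,0,0],
  [0,0,3,0,0],
  [0,0,4,0,0],
  [0,0.5,4,0,0],
])

```text
t: 10.2
eef_pos: [0.479, -0.344, 0.186]
tool_rot: [0.457, 0.55, 0.442, -0.541]
wrist_force: [0.3, 1.0, -2.2]
opening: 0.037
```

```bash
python3 -c "
from h import *;st()"
```

```text
t 10.2 p [ 0.479 -0.344  0.186] x [ 0.023 -0.007 -1.   ] z [-0.191 -0.982  0.003] yaw_z -1.763 F [ 0.27  1.04 -2.22] open 0.037 j [ 0.57  0.7  -0.04  1.76  0.04  0.67 -1.25] box xyz -0.0856 -0.1184 0.083
```

Request:
step_arm([
  [0,1,4,0,0],
  [0,1,4,0,0],
  [0,1,4,0,0],
  [0,0.9,3,0,0],
  [0,0.3,0.9,0,0],
  [0,0,0,0,0],
])

```text
t: 10.8
eef_pos: [0.522, -0.1721, 0.1867]
tool_rot: [0.458, 0.55, 0.445, -0.538]
wrist_force: [-0.3, -0.0, -1.8]
opening: 0.0371
```

```bash
python3 - <<'E'
from h import *;st()
from plant import *
from scipy.optimize import least_squares
for n in("wrist","scene"):
    c=calibration(n);p,d=camera(n);np.savez(n+"5.npz",p=p,d=d,**c);c=load(n+"5");C=cloud(c);p=c['p'].astype(int)
    near=np.hypot(C[...,0]-.522,C[...,1]+.182)<.04
    m=near&(abs(C[...,2]-.031)<.004)&(p[...,0]<130)&(p[...,0]>1.5*p[...,1])
    X=C[m]
    if len(X)>15:
        s=least_squares(lambda q:np.hypot(X[:,0]-q[0],X[:,1]-q[1])-.028,[.522,-.182],loss='soft_l1',f_scale=.002).x
        print(n,"ring",len(X),s,X.min(0),X.max(0))
    g=(np.ptp(p,axis=2)<45)&(p.max(2)>55)&(np.hypot(C[...,0]-.522,C[...,1]+.182)<.045)
    for lo,hi in((.15,.17),(.17,.19),(.19,.21),(.21,.24)):
        S=g&(C[...,2]>lo)&(C[...,2]<hi)
        if S.sum()>5: print(n,lo,S.sum(),C[S].min(0).round(4),C[S].max(0).round(4),np.median(C[S],0).round(4))
a=load("wrist5")['p'][120:480,60:560,::-1];b=load("scene5")['p'][150:310,230:400,::-1]
cv2.imwrite("pics/w3.png",np.hstack([cv2.resize(a,(444,320)),cv2.resize(b,(340,320))]))
E
```

```text
t 10.8 p [ 0.522  -0.1721  0.1867] x [ 0.024 -0.003 -1.   ] z [-0.183 -0.983 -0.001] yaw_z -1.755 F [-0.29 -0.02 -1.85] open 0.0371 j [ 0.24  0.65 -0.01  1.88  0.    0.59 -1.52] box xyz -0.0769 0.0585 0.0837
wrist ring 879 [ 0.52281097 -0.18117751] [ 0.49377042 -0.21084552  0.02705633] [ 0.55258216 -0.15179435  0.03333174]
wrist 0.15 210 [ 0.5322 -0.1855  0.1503] [ 0.5422 -0.1594  0.17  ] [ 0.5402 -0.1736  0.162 ]
wrist 0.17 1206 [ 0.5161 -0.1995  0.17  ] [ 0.5428 -0.151   0.19  ] [ 0.5395 -0.1726  0.1825]
wrist 0.19 1812 [ 0.5157 -0.2059  0.19  ] [ 0.5407 -0.1405  0.2098] [ 0.5366 -0.1725  0.1998]
wrist 0.21 4466 [ 0.5079 -0.2077  0.21  ] [ 0.5393 -0.1396  0.2342] [ 0.5327 -0.1754  0.2271]
scene ring 102 [ 0.52146183 -0.1833692 ] [ 0.49187827 -0.21490856  0.02710577] [ 0.55193402 -0.15426155  0.03483562]
scene 0.15 62 [ 0.5002 -0.1941  0.1511] [ 0.5261 -0.158   0.1699] [ 0.5056 -0.1828  0.1607]
scene 0.17 84 [ 0.4993 -0.1934  0.1702] [ 0.5196 -0.1479  0.1898] [ 0.5044 -0.1799  0.1804]
scene 0.19 73 [ 0.5017 -0.2079  0.1903] [ 0.5199 -0.1394  0.2097] [ 0.5077 -0.1775  0.1986]
scene 0.21 37 [ 0.5048 -0.1838  0.2113] [ 0.535  -0.1395  0.2379] [ 0.5104 -0.1689  0.2245]
```

View pics/w3.png

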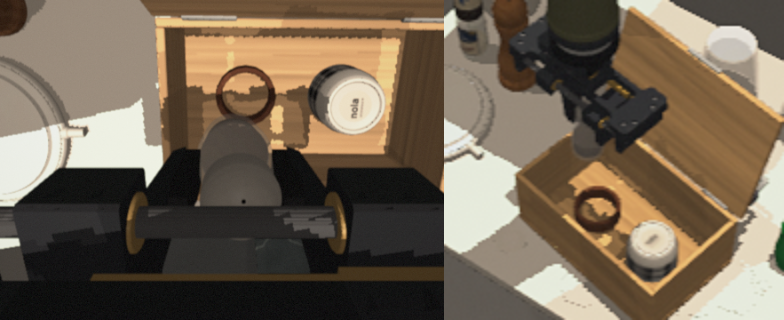

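Request:
step_arm([
  [0,0,-1.0,0,0],
  [0,0,0,-2,0],
  [0,0,0,-2,0],
  [0,0,0,-2,0],
  [0,0,0,-1.5,0],
  [0,0,0,0,0],
])

```text
t: 11.5
eef_pos: [0.5178, -0.2051, 0.1102]
tool_rot: [0.455, 0.553, 0.434, -0.547]
wrist_force: [-0.0, -0.0, -1.7]
opening: 0.0369
```

```bash
python3 -c "
from h import *;st()"
```

```text
t 11.5 p [ 0.5178 -0.2051  0.1102] x [ 0.026 -0.017 -1.   ] z [-0.21  -0.978  0.011] yaw_z -1.782 F [-0.   -0.04 -1.72] open 0.0369 j [ 0.29  0.78  0.    1.92  0.01  0.42 -1.51] box xyz -0.0746 0.0253 0.0072
```

Request:
step_arm([
  [0,0.2,1.2,0,0.02],
  [0,0.2,0.7,0,0],
  [0,0,0.2,0,0],
  [0,0,0,0,0],
])

```text
t: 11.9
eef_pos: [0.5225, -0.1867, 0.1123]
tool_rot: [0.461, 0.55, 0.437, -0.543]
wrist_force: [0.6, -0.4, -0.4]
opening: 0.0371
```

```bash
python3 -c "
from h import *;st()"
```

```text
t 11.9 p [ 0.5225 -0.1867  0.1123] x [ 0.029 -0.019 -0.999] z [-0.194 -0.981  0.013] yaw_z -1.766 F [ 0.6  -0.39 -0.4 ] open 0.0371 j [ 0.25  0.77  0.01  1.92  0.01  0.41 -1.52] box xyz -0.0735 0.0444 0.0093
```

Request:
step_arm([
  [0,0,0.5,-0.5,0],
  [0,0,0,-0.7,0],
  [0,0,0,0,0],
])

```text
t: 12.2
eef_pos: [0.5234, -0.1809, 0.1005]
tool_rot: [0.462, 0.55, 0.437, -0.542]
wrist_force: [-0.9, 0.0, -1.1]
opening: 0.0369
```

```bash
python3 -c "
from h import *;st()"
```

```text
t 12.2 p [ 0.5234 -0.1809  0.1005] x [ 0.031 -0.019 -0.999] z [-0.193 -0.981  0.013] yaw_z -1.765 F [-0.94  0.03 -1.12] open 0.0369 j [ 0.24  0.79  0.01  1.93  0.01  0.38 -1.53] box xyz -0.0738 0.0501 -0.0025
```

Request:
step_arm([
  [0,-0.1,-0.05,-0.8,0],
  [0,0,0,-0.8,0],
  [0,0,0,-0.4,0],
  [0,0,0,0,0],
])

```text
t: 12.6
eef_pos: [0.5217, -0.1818, 0.078]
tool_rot: [0.461, 0.55, 0.437, -0.542]
wrist_force: [-0.1, -0.2, -1.2]
opening: 0.0372
```

```bash
python3 -c "
from h import *;st()"
```

```text
t 12.6 p [ 0.5217 -0.1818  0.078 ] x [ 0.03  -0.019 -0.999] z [-0.193 -0.981  0.013] yaw_z -1.765 F [-0.15 -0.23 -1.23] open 0.0372 j [ 0.24  0.83  0.01  1.95  0.01  0.33 -1.53] box xyz -0.0753 0.049 -0.025
```

Request:
step_arm([
  [0,0.05,0.05,-0.5,0],
  [0,0,0,-0.5,0],
  [0,0,0,-0.3,0],
])

```text
t: 12.9
eef_pos: [0.5226, -0.1815, 0.0642]
tool_rot: [0.461, 0.55, 0.437, -0.542]
wrist_force: [-0.5, -0.3, -2.0]
opening: 0.037
```

Request:
step_arm([
  [0,0,0,-0.3,0],
  [0,0,0,-0.3,0],
])

```text
t: 13.1
eef_pos: [0.5227, -0.1816, 0.0577]
tool_rot: [0.461, 0.55, 0.437, -0.542]
wrist_force: [0.2, -0.6, -2.0]
opening: 0.0368
```

Request:
step_arm([
  [0,0,0,-0.2,0],
  [0,0,0,-0.2,0],
])

```text
t: 13.3
eef_pos: [0.5229, -0.1816, 0.0533]
tool_rot: [0.461, 0.55, 0.437, -0.542]
wrist_force: [0.3, 2.6, 13.7]
opening: 0.0371
```

Request:
step_arm([
  [0,0,0,-0.2,0],
])

```text
t: 13.4
eef_pos: [0.5236, -0.1818, 0.0531]
tool_rot: [0.462, 0.551, 0.436, -0.542]
wrist_force: [-4.9, 3.3, 35.2]
opening: 0.0368
```

Request:
step_arm([
  [0,0,0,0.1,0],
  [0,0,0,0,0],
])

```text
t: 13.6
eef_pos: [0.5243, -0.1819, 0.0552]
tool_rot: [0.463, 0.551, 0.435, -0.541]
wrist_force: [-0.5, -0.3, -0.8]
opening: 0.0369
```

Request:
step_arm([
  [50,0,0,0,0],
  [60,0,0,0,0],
  [60,0,0,0,0],
  [60,0,0,0,0],
])

```text
t: 14.0
eef_pos: [0.5245, -0.182, 0.0549]
tool_rot: [0.463, 0.551, 0.435, -0.541]
wrist_force: [-0.1, 0.2, 0.1]
opening: 0.0528
```

```bash
python3 -c "
from h import *;st()"
```

```text
t 14.0 p [ 0.5245 -0.182   0.0549] x [ 0.035 -0.021 -0.999] z [-0.194 -0.981  0.014] yaw_z -1.766 F [-0.09  0.15  0.11] open 0.0528 j [ 0.24  0.87  0.01  1.95  0.01  0.28 -1.53] box xyz -0.0725 0.0493 -0.0481
```

Request:
step_arm([
  [60,0,0,1,0],
  [60,0,0,1.5,0],
  [60,0,0,2,0],
  [60,0,0,2.5,0],
  [60,0,0,4,0],
  [60,-2,0,4,0],
  [60,-5,0,0,0],
  [60,-3,0,0,0],
])

```text
t: 14.8
eef_pos: [0.426, -0.1814, 0.214]
tool_rot: [0.466, 0.552, 0.434, -0.539]
wrist_force: [-0.1, 0.2, -0.2]
opening: 0.0527
```

```bash
python3 - <<'E'
from h import *;st()
from plant import *
for n in("wrist","scene","top"):
    c=calibration(n);p,d=camera(n);np.savez(n+"6.npz",p=p,d=d,**c);c=load(n+"6");C=cloud(c);p=c['p'].astype(int)
    g=(np.ptp(p,axis=2)<45)&(p.max(2)>55)&(np.hypot(C[...,0]-.522,C[...,1]+.182)<.03)
    for lo,hi in((.04,.07),(.088,.12),(.12,.2)):
        S=g&(C[...,2]>lo)&(C[...,2]<hi)
        if S.sum()>5: print(n,lo,S.sum(),C[S].min(0).round(4),C[S].max(0).round(4),np.median(C[S],0).round(4))
    e=C-HG;x=e@EX;y=e@EY;z=e[...,2];k=(p[...,0]-p[...,2]>35)&(z>.02)&(z<.2)&(abs(y)<.11)&(abs(x)<.1)
    if k.sum()>200:
        f=np.polyfit(z[k],x[k],1);print(n,"lid",k.sum(),1.5708+np.arctan(f[0]))
a=load("wrist6")['p'][0:480,0:640,::-1];b=load("scene6")['p'][130:310,210:400,::-1]
cv2.imwrite("pics/f.png",np.hstack([cv2.resize(a,(440,330)),cv2.resize(b,(348,330))]))
E
```

```text
t 14.8 p [ 0.426  -0.1814  0.214 ] x [ 0.043 -0.023 -0.999] z [-0.19  -0.982  0.014] yaw_z -1.762 F [-0.14  0.2  -0.17] open 0.0527 j [ 0.3   0.51  0.    2.12  0.02  0.47 -1.48] box xyz -0.1692 0.0307 0.111
wrist 0.04 356 [ 0.5026 -0.2014  0.0427] [ 0.5317 -0.1594  0.07  ] [ 0.5082 -0.1772  0.0585]
wrist 0.088 1694 [ 0.5075 -0.1999  0.0881] [ 0.5412 -0.1661  0.1022] [ 0.5237 -0.1833  0.0977]
scene 0.04 125 [ 0.5016 -0.2042  0.0404] [ 0.5351 -0.167   0.0697] [ 0.5095 -0.1933  0.0548]
scene 0.088 40 [ 0.5083 -0.2024  0.0881] [ 0.5308 -0.1861  0.1028] [ 0.5197 -0.1953  0.0941]
scene lid 3834 1.883639229618435
top lid 3866 1.8852305815042467
```

View pics/f.png

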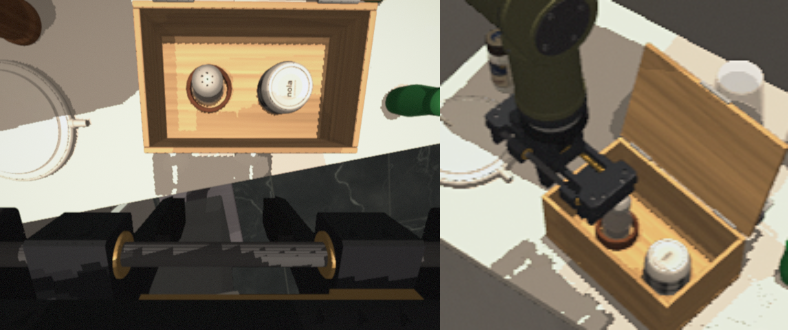

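```bash
python3 -c "
from plant import close_job;print(close_job())"
```

```text
the job is handed in; nothing more can be done
None
```

I swung the lid back onto the rubber bar, stood the salt shaker upright in the round holder, and handed the job in at about 15 s. No verdict was reported.

- **Lid:** I pushed it with closed fingers along its arc and felt the bar. I then pressed to about 7–8 N at the fingers, an estimated 5–9 N on the bar, and held that for about half a second. After I let go, the images put the lid at 1.884 rad, and it was still there (1.884 and 1.885 rad) at the end. I inferred that it still presses on the bar from that unchanged angle and did not measure the contact force.
- **Shaker:** I chose the clear one with the grey top, not the green ones. The first grip slid up slightly on its narrowed waist, so I let go and gripped again. I set it down until it touched the floor; that contact briefly reached 35 N at the wrist. Then I released it and backed off.
- **Last checks:** The shaker's top was about 101 mm above the worktop, which means it is right down on the box floor. Its centre was about 2 mm from the ring's centre, and it looked upright. The cup looked untouched. I did not re-measure the mill, spice jar or cup, but the arm did not go near the mill or the spice jar.
- **One deviation:** While lowering over the box, the arm drifted 23 mm sideways towards the cup. The shaker was still above the cup's height, and I corrected this before it entered the ring.

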